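# Index the casting wheel to its next stop

## Robot

A 7-joint arm with a two-finger parallel gripper is mounted at the origin on the work surface. World frame = base frame: x ahead of the robot, y to its left, z up, the work surface at z = 0. Lengths are in m, angles in degrees, forces in N, time in s.
With the tool pointing down it reaches from about 0.425 to 0.875 m from the base axis. Payload 8.4 kg.
Tool frame: the origin (TCP) lies midway between the tips of the shut fingers; the grasp point (between the pads) lies 19 mm behind it; z points along the fingers, y is the line along which they close (so a half turn about z gives the same grasp; the last joint's range is limited). The gripper opens to 85 mm and grips with 20 to 120 N. Pads are 22 mm wide; open, the fingers measure 114 mm over their backs; the gripper's body (76 mm by 85 mm) begins 54 mm behind the grasp point. The pads swing forward as they close: fully open they stand 13 mm farther back than shut.
Start: joints at [-70.371, 19.091, 2.286, 83.961, -0.768, 76.965, -3.352], TCP at [0.278, 0.588, 0.231] pointing down, gripper open.
Joint ranges: [-147.57, 147.57], [-21.85, 119.76], [-74.77, 79.35], [14.55, 137.4], [-85.83, 265.84], [4.83, 119.75], [-152.11, 152.11]. Speed limits (degrees/s): [127.2, 127.2, 159.86, 159.86, 180, 180, 180].

## Interface

Orientations are given as [roll, pitch, yaw] about the fixed x, y, z axes, in that order (R = Rz(yaw) Ry(pitch) Rx(roll)).
In Python, from rig import robot gives the robot as it stands.
- The arm moves only by the shell command python3 steer.py FILE, which reads ROWS from the file FILE. ROWS is a JSON object with one list for each field, all of the same length, 1 to 10, a row being the entries at one place: ax, ay, az (a rotation vector in fractions of the full range, 1 being 60 degrees), dx, dy, dz (the shift in shares of 0.5 m (1.0 is 0.5 m)), jaw (the finger opening in m); each row is the pose to reach, as a shift and turn from the pose commanded when the command began, along the tool's axes at that moment; what a row does not reach only later rows make up. A row lasts 1/12 s, in which the tool goes at most 0.0417 m and 7.16 degrees, less where a joint would pass 70% of its speed; a pose out of reach is approached as far as the arm can. The fingers move at their own pace and stop on an object; the grip force is fixed at half the most. Time passes only in rows, so rows that do not move let the fingers close. It prints the time, the measured TCP pose, the force, the opening and the grip force at its end. Shift and turn numbers lie between -1 and 1, and a call with a number outside is refused. Input that does not fit is refused with a message, and nothing moves.
- robot.state(): the state, without advancing time (a new reading comes with each control period).
- robot.read_camera(name): name is "scene" or "top" or "wrist"; returns a dict with "color" (480x640x3 uint8, blue, green, red), "K" (3x3 intrinsics, pixels), "k1" (the pictures are not rectified: a ray, as slopes to the right and down, at radius r is drawn at 1 + k1 r^2 times it, then the intrinsics apply), "rvec" (rotation vector, rad) and "tvec" (3), from world to camera coordinates, as OpenCV has them; the wrist camera has in their place "tool_from_camera" (4x4, takes a point from camera to tool coordinates, whose origin is the TCP and whose axes are the flange's). Camera axes: x right, y down, z forward; pixel columns grow to the right and rows downward; lengths in m; the calibration is good to about 2 mm. A picture is of the moment at which its call begins: read the wrist's pose just before it. There is no depth.
- robot.finish_job(): hands the job in; it is judged then, once.
The state is a dict: "time_s": time; "q": joint angles; "qd": joint speeds; "joint_torque": joint torques, N m; "tcp_pos": TCP position; "eef_rot": TCP orientation; "ft_force": force on the tool from outside, world axes, zero at the start; "moment": the same for the moment, N m; "opening": finger opening in m; "grip_force": force on a finger pad.
Only numpy, scipy, OpenCV 4.12 (cv2) and the standard library are available. Lean on these libraries where they do the work, as an engineer would, in place of code of your own. Each camera call takes 0.05 s, during which the arm holds its last target. There are 200 camera calls.

## Task

The resin-casting wheel is locked by a spring index pin with a black knob near its rim. Draw the pin up by its knob, turn the wheel counter-clockwise (seen from above) and let the pin drop by its own spring fully into the first hole it comes to, so that the wheel is locked one stop further on; then let go. Leave the bottle, jar, cup and bar mould standing near the wheel where they are.

Things in the scene. Friction and masses are not known exactly. Their poses are not given: they have to be found in the camera images.
- wheel_base: fixed round grey base of the casting wheel, 300 mm across; origin on the table at the wheel's vertical axis. Under the wheel's rim, hidden from above, it carries a flat steel ring with holes 15 mm wide for the pin, 115 mm from the axis
- wheel_hub (a point): centre of the wheel's top face, on its axis, 60 mm above the table. The white wheel is 276 mm across, with a steel hub and five white moulds 14 mm high fixed on it; it turns either way with a little friction (0.2 N m) and stays where it is left
- casting_wheel (a joint): angle of the wheel, rad: 0 at the start (pin in a hole), growing counter-clockwise seen from above; no end stops. The next hole counter-clockwise is on an adjustable segment and lies somewhere from 0.73 to 1.15 rad (42 to 66 degrees); it must be found by feel. The hole after it lies 0.84 rad further on, and is one too far
- index_pin (a joint): lift of the spring pin, m: 0 fully down in a hole (wheel locked), 0.020 fully drawn. The pin (steel, 12 mm thick, round tip) goes through the wheel and moves straight up and down; its spring pushes down with 6 N at 0, 11 N at 0.020. Let down between holes it rests on the ring at 0.014 and slides along it; over a hole it snaps down to 0 by itself and locks the wheel
- pin_knob (a point): mid-point of the pin's black upright round knob, 34 mm across and 36 mm high; with the pin down it is 108 mm above the table, the knob reaching from 90 to 126 mm and the bush below it up to 82 mm. It is 115 mm from the wheel's axis, goes round with the wheel and goes up with the pin. There is free room around the knob for open fingers
- pigment_bottle: bystander: loose grey bottle with black cap, 42 mm across, 115 mm high, standing on the table; origin under its centre
- glitter_jar: bystander: loose glass jar with steel lid, 60 mm across, 80 mm high; origin under its centre
- mixing_cup: bystander: loose white open cup, 80 mm across, 95 mm high; origin under its centre
- bar_mould: bystander: loose low white tray mould, 160 x 55 x 18 mm, long along its x; origin under its centre

How it is judged (in metres and radians):
On the way, in this order (a step that is already met when the one before it is completed fails the run):
1. the pin is drawn clear of its hole (lift over 12 mm) with the wheel still at its start (value of joint index_pin above 0.012 m and value of joint casting_wheel between -0.15 and 0.15 rad), for 0.1 s.
2. the wheel has been turned counter-clockwise past 0.3 rad with the pin out of the holes (value of joint casting_wheel between 0.3 and 1.3 rad and value of joint index_pin above 0.01 m), for 0.1 s.
At the end, for the whole second after the job is handed in: the index pin is down within 3 mm of fully home in the first hole counter-clockwise of the start (wheel angle 0.68 to 1.20 rad, wherever that hole is) and the wheel is at rest (under 0.05 rad/s) (value of joint index_pin below 0.003 m and value of joint casting_wheel between 0.68 and 1.2 rad and velocity of joint casting_wheel between -0.05 and 0.05 rad/s); the robot touches nothing.
It fails at once if the pigment bottle is displaced over 25 mm (distance of pigment_bottle from where it was at the start of the episode above 0.025 m).
It fails at once if the glitter jar is displaced over 25 mm (distance of glitter_jar from where it was at the start of the episode above 0.025 m).
It fails at once if the mixing cup is displaced over 25 mm (distance of mixing_cup from where it was at the start of the episode above 0.025 m).
It fails at once if the bar mould is displaced over 25 mm (distance of bar_mould from where it was at the start of the episode above 0.025 m).
It also fails if it takes over 45 s, if anything falls off the work surface, if the arm or the gripper's body presses on something with over 40 N, if the wrist force passes 120 N, or if a joint passes its speed limit or range.

## Working session

There is one attempt and no reset: what is moved stays moved. The work goes in short steps, Python scripts to look and compute and a shell command to move; the robot and the scene stay as the last step left them, time stands still between calls to the robot, and variables do not carry over. Pictures are saved under pics/ and viewed, at most 10 in all, crops included, and the job is handed in when it is done.

```bash
ls; mkdir -p pics; python3 - <<'E'
from rig import robot
import cv2
s=robot.state();print({k:s[k] for k in("time_s","tcp_pos","eef_rot","opening","ft_force")})
for n in("top","scene"):
    c=robot.read_camera(n);cv2.imwrite(f"pics/{n}0.png",c["color"]);print(n,c["K"],c["k1"],c["rvec"],c["tvec"])
E
```

```text
pics
rig.py
steer.py
{'time_s': 0.0, 'tcp_pos': array([0.27772841, 0.58716625, 0.23042108]), 'eef_rot': array([-1.79907297e+02,  3.54302473e-03,  1.54684319e+02]), 'opening': 0.08549811573917582, 'ft_force': array([-0.75074113,  0.41896875, -0.30315562])}
top [[577.30672984   0.         319.81750803]
 [  0.         577.30672984 243.9981137 ]
 [  0.           0.           1.        ]] 0.058316313460708875 [ 2.19250054 -2.21180347  0.06105164] [-0.01327957  0.57795299  1.23129722]
scene [[570.8146486    0.         307.75414432]
 [  0.         570.8146486  229.68883124]
 [  0.           0.           1.        ]] -0.14189827452444903 [ 2.06760988  0.91773577 -0.4234239 ] [-0.36593388 -0.20982641  1.86338073]
```

View pics/top0.png

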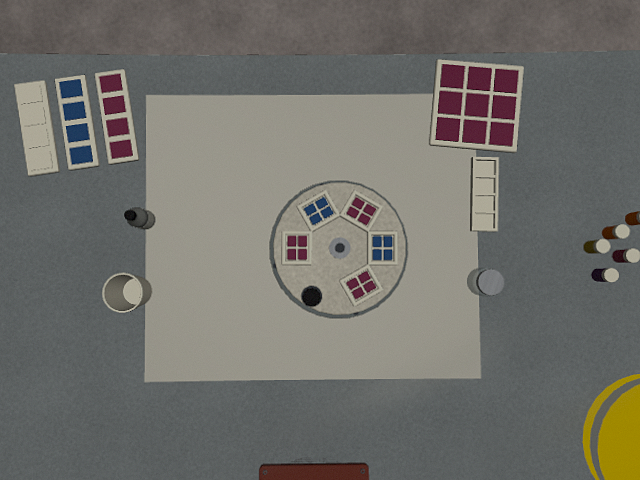

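View pics/scene0.png

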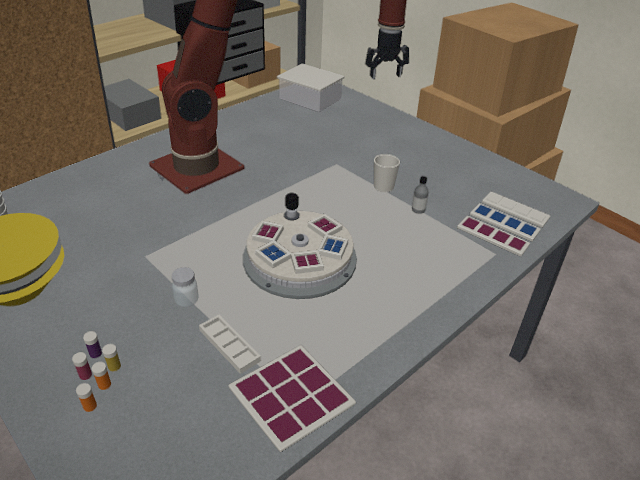

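The top view shows the hub at about (340,248), the black knob at (312,296) and the cup, bottle, jar and mould well clear of the wheel. Counter-clockwise takes the knob along the near side towards the right. In the scene view the knob is at about (291,201).

```bash
cat > h.py <<'E'
import numpy as np, cv2
from rig import robot
from scipy.spatial.transform import Rotation as Rn
def ray(c,u,v):
    K=c["K"];d=np.array([(u-K[0,2])/K[0,0],(v-K[1,2])/K[1,1]]);p=d.copy()
    for _ in range(20):p=d/(1+c["k1"]*(p@p))
    R=cv2.Rodrigues(np.array(c["rvec"],float))[0]
    return -R.T@np.ravel(c["tvec"]),R.T@np.array([p[0],p[1],1])
def onz(c,u,v,z):
    o,d=ray(c,u,v);return o+d*(z-o[2])/d[2]
def blob(img,box,thr=60):
    x0,y0,x1,y1=box;m=(img[y0:y1,x0:x1].max(2)<thr).astype(np.uint8)
    n,l,s,ce=cv2.connectedComponentsWithStats(m)
    i=1+np.argmax(s[1:,4]);return ce[i]+[x0,y0],s[i]+np.array([x0,y0,0,0,0])
def state():
    s=robot.state();R=Rn.from_euler("xyz",s["eef_rot"],degrees=True);return s,np.array(s["tcp_pos"]),R
E
python3 - <<'E'
from h import *
t=robot.read_camera("top");s=robot.read_camera("scene")
a,sa=blob(t["color"],(290,275,335,320));b,sb=blob(s["color"],(280,188,305,213));print(a,sa,b,sb)
print("knob top plane .126",onz(t,*a,.126), ".120",onz(t,*a,.12))
o1,d1=ray(t,*a);o2,d2=ray(s,*b)
k=np.linalg.lstsq(np.c_[d1,-d2],o2-o1,rcond=None)[0];print("tri",o1+k[0]*d1,o2+k[1]*d2)
# wheel: blue/grey edge ring: white disc ; base outline dark ring
g=cv2.cvtColor(t["color"],cv2.COLOR_BGR2GRAY)
for y in (248,):print(g[y,262:282],g[y,398:415])
print(g[172:190,340],g[308:325,340])
print("hub",onz(t,340,248,.06))
S,p,R=state();print(S["time_s"],p,R.as_matrix())
E
```

```text
[311.26645768 295.79623824] [302 286  20  20 319] [291.52222222 201.11666667] [286 193  13  17 180]
knob top plane .126 [4.71512012e-01 2.74610825e-04 1.26000000e-01] .120 [4.71255194e-01 3.13477906e-04 1.20000000e-01]
tri [4.70622656e-01 4.09206731e-04 1.05222123e-01] [0.47101218 0.00083332 0.1052082 ]
[149 151 152 151 151 151 157 104  78  82  78  86 142 151 147 154 155 155
 157 113] [143 143 139 139 139 141 147 111  74 107 141 151 147 148 147 150 147]
[148 147 150 150 150 152 152 155 119  76 101 139 149 149 147 149 145 143] [149 154 149 146 143 136 111  82  84  73 113 158 148 149 151 147 148]
hub [ 0.56697738 -0.05973668  0.06      ]
0.2 [0.27776314 0.58734854 0.23079474] [[-9.04023612e-01  4.27482373e-01 -3.59120327e-04]
 [ 4.27482519e-01  9.04023159e-01 -9.07485026e-04]
 [-6.32807607e-05 -9.73905553e-04 -9.99999524e-01]]
```

The manual's scale: shifts go in shares of 0.5 m and turns go in shares of 60 degrees. Converting my numbers, -0.448 m is -0.896, -0.426 m is -0.852, 14.7 degrees is 0.245.

```bash
echo '{"ax": [0,0,0,0,0,0,0,0,0,0],"ay": [0,0,0,0,0,0,0,0,0,0],"az": [0.245,0.245,0.245,0.245,0.245,0.245,0.245,0.245,0.245,0.245],"dx": [-0.852,-0.852,-0.852,-0.852,-0.852,-0.852,-0.852,-0.852,-0.852,-0.852],"dy": [-0.896,-0.896,-0.896,-0.896,-0.896,-0.896,-0.896,-0.896,-0.896,-0.896],"dz": [0,0,0,0,0,0,0,0,0,0],"jaw": [0.085,0.085,0.085,0.085,0.085,0.085,0.085,0.085,0.085,0.085]}' > path.dat && python3 steer.py path.dat
python3 - <<'E'
from h import *
S,p,R=state();print(R.as_matrix().round(3),R.inv().apply(np.array([.4715,.0004,.18])-p),S["eef_rot"],S["q"])
E
```

```text
time_s: 1.03
tcp_pos: [0.4085, 0.1898, 0.2314]
eef_rot: [180.0, -0.0, 140.0]
ft_force: [1.9, -0.1, 0.9]
opening: 0.0849
grip_force: 0.0
[[-0.766  0.643  0.   ]
 [ 0.643  0.766  0.001]
 [ 0.     0.    -1.   ]] [-0.17004118 -0.10454269  0.05128424] [ 1.79972597e+02 -1.55965124e-02  1.39989063e+02] [-51.23622008  -5.59817406  19.48651476 111.0507216    1.91365111
  74.21583366  17.63333574]
```

Scaled: -0.17 m is -0.34, -0.105 m is -0.21.

```bash
echo '{"ax": [0,0,0,0,0,0,0],"ay": [0,0,0,0,0,0,0],"az": [0,0,0,0,0,0,0],"dx": [-0.34,-0.34,-0.34,-0.34,-0.34,-0.34,-0.34],"dy": [-0.21,-0.21,-0.21,-0.21,-0.21,-0.21,-0.21],"dz": [0.06,0.06,0.06,0.06,0.06,0.06,0.06],"jaw": [0.085,0.085,0.085,0.085,0.085,0.085,0.085]}' > path.dat && python3 steer.py path.dat
python3 - <<'E'
from h import *
S,p,R=state();c=robot.read_camera("wrist");cv2.imwrite("pics/w1.png",c["color"]);print(S["q"],R.as_matrix().round(3),p)
print(c["tool_from_camera"],c["K"],c["k1"])
E
```

```text
time_s: 1.62
tcp_pos: [0.471, 0.0001, 0.2011]
eef_rot: [-180.0, -0.0, 139.7]
ft_force: [-0.9, 1.5, -0.0]
opening: 0.085
grip_force: 0.0
[-40.33082123  -2.52216412  34.44235731 111.71030174   1.52376776
  70.40647995  43.30443067] [[-0.763  0.646 -0.001]
 [ 0.646  0.763 -0.   ]
 [ 0.    -0.    -1.   ]] [4.71031487e-01 7.90398680e-05 2.01097847e-01]
[[ 5.43381234e-04 -9.63852982e-01 -2.66434109e-01  6.74230725e-02]
 [ 9.99999837e-01  4.77653906e-04  3.11495420e-04  1.56279948e-03]
 [-1.72972496e-04 -2.66434235e-01  9.63853084e-01 -1.42080683e-01]
 [ 0.00000000e+00  0.00000000e+00  0.00000000e+00  1.00000000e+00]] [[403.11472819   0.         321.88377109]
 [  0.         403.11472819 243.05999757]
 [  0.           0.           1.        ]] -0.07201275968031366
```

View pics/w1.png

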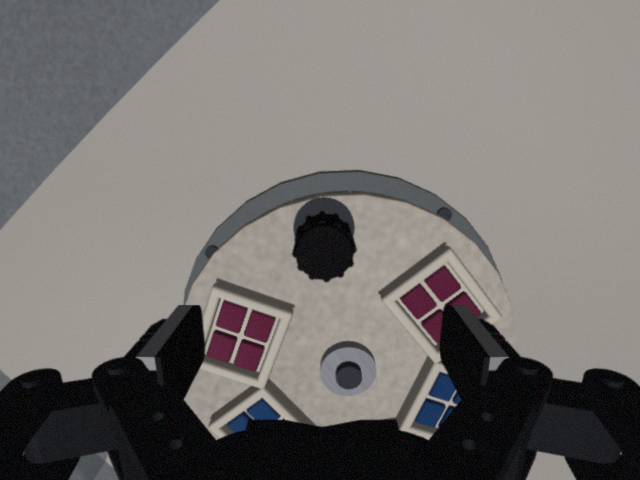

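The wrist view shows the knob at (325,247), centred between the fingers, and the hub at (348,372). I'll cast rays to both.

```bash
python3 - <<'E'
from h import *
S,p,R=state();c=robot.read_camera("wrist");T=c["tool_from_camera"];K=c["K"]
def w(u,v,z):
    d=np.array([(u-K[0,2])/K[0,0],(v-K[1,2])/K[1,1]]);q=d/(1+c["k1"]*(d@d))
    D=R.apply(T[:3,:3]@[*q,1]);o=p+R.apply(T[:3,3]);return o+D*(z-o[2])/D[2]
a,s=blob(c["color"],(285,205,365,288),35);print(a,s)
k=w(*a,.123);print("knob",k)
for z in(.06,.07,.08):
  h=w(348,370,z);print(z,h,np.hypot(*(k-h)[:2]))
E
```

```text
[321.6357908  247.74921235] [ 291  213   62   70 3174]
knob [0.4689373  0.00547533 0.123     ]
0.06 [ 0.57486583 -0.05596811  0.06      ] 0.12245876336313306
0.07 [ 0.5694131  -0.05235123  0.07      ] 0.1159279787633784
0.08 [ 0.56396037 -0.04873434  0.08      ] 0.10939868368269783
```

Scaled: 0.113 m is 0.226, 0.1 m is 0.2.

```bash
echo '{"ax": [0,0,0,0,0,0,0,0,0,0],"ay": [0,0,0,0,0,0,0,0,0,0],"az": [0,0,0,0,0,0,0,0,0,0],"dx": [0.002,0.002,0.002,0.002,0.002,0.002,0.002,0.002,0.002,0.002],"dy": [0,0,0,0,0,0,0,0,0,0],"dz": [0.08,0.16,0.2,0.226,0.226,0.226,0.226,0.226,0.226,0.226],"jaw": [0.085,0.085,0.085,0.085,0.085,0.03,0.03,0.03,0.03,0.03]}' > path.dat && python3 steer.py path.dat
```

```text
time_s: 2.55
tcp_pos: [0.4709, 0.0031, 0.0895]
eef_rot: [179.9, 0.0, 140.0]
ft_force: [-2.6, -0.2, 6.3]
opening: 0.033
grip_force: 58.8
```

Scaled: -0.0185 m is -0.037, -0.012 m is -0.024.

```bash
echo '{"ax": [0,0,0,0,0,0],"ay": [0,0,0,0,0,0],"az": [0,0,0,0,0,0],"dx": [0,0,0,0,0,0],"dy": [0,0,0,0,0,0],"dz": [-0.012,-0.024,-0.037,-0.037,-0.037,-0.037],"jaw": [0.03,0.03,0.03,0.03,0.03,0.03]}' > path.dat && python3 steer.py path.dat
python3 - <<'E'
from h import *
S,p,R=state()
s=robot.read_camera("scene");cv2.imwrite("pics/s1.png",cv2.resize(s["color"][130:290,200:400],None,fx=3,fy=3))
k=p[:2];h=np.array([.568,-.0605]);print(S["q"],S["ft_force"],p,k-h,np.hypot(*(k-h)),np.degrees(np.arctan2(*(k-h)[::-1])),R.as_euler("xyz",degrees=True))
E
```

```text
time_s: 3.05
tcp_pos: [0.4706, 0.0028, 0.1067]
eef_rot: [180.0, 0.0, 140.0]
ft_force: [6.2, -0.9, -11.2]
opening: 0.0329
grip_force: 60.7
[-39.58471712   4.13388061  35.50674105 118.31823577  -2.81236629
  58.29092827  47.32523077] [  6.23380828  -0.85176839 -11.23057652] [0.47056004 0.00276957 0.10673   ] [-0.09743996  0.06326957] 0.11617910336573525 147.0035876279822 [1.79967239e+02 4.41936235e-02 1.39996958e+02]
```

View pics/s1.png

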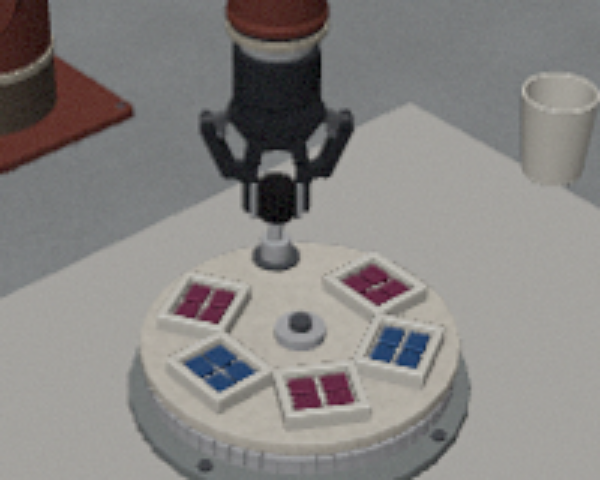

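The scene crop shows the knob held between the fingers at (278,197), with bare pin showing below it. The force of 11 N fits the spring, so the pin is drawn. I'll work out the arc in tool axes.

```bash
python3 - <<'E'
from h import *
S,p,R=state();M=Rn.from_euler("xyz",[180,0,140],degrees=True).inv()
r0=np.array([-.097,.0618,0])
for t in np.arange(4,37,4):
    print(t,(M.apply(Rn.from_euler("z",t,degrees=True).apply(r0)-r0)*1000).round(1))
E
```

```text
4 [-1.3 -7.9 -0. ]
8 [ -3.2 -15.7  -0. ]
12 [ -5.6 -23.4  -0. ]
16 [ -8.6 -30.8  -0. ]
20 [-12.  -38.1  -0. ]
24 [-16.  -45.1  -0. ]
28 [-20.4 -51.8  -0. ]
32 [-25.3 -58.1  -0. ]
36 [-30.6 -64.2  -0. ]
```

Scaled: -0.0642 m is -0.1284, -0.0581 m is -0.1162, -36 degrees is -0.6.

```bash
echo '{"ax": [0,0,0,0,0,0,0,0,0,0],"ay": [0,0,0,0,0,0,0,0,0,0],"az": [-0.0667,-0.1333,-0.2,-0.2667,-0.3333,-0.4,-0.4667,-0.5333,-0.6,-0.6],"dx": [-0.0026,-0.0064,-0.0112,-0.0172,-0.024,-0.032,-0.0408,-0.0506,-0.0612,-0.0612],"dy": [-0.0158,-0.0314,-0.0468,-0.0616,-0.0762,-0.0902,-0.1036,-0.1162,-0.1284,-0.1284],"dz": [0,0,0,0,0,0,0,0,0,0],"jaw": [0.03,0.03,0.03,0.03,0.03,0.03,0.03,0.03,0.03,0.03]}' > path.dat && python3 steer.py path.dat
python3 - <<'E'
from h import *
S,p,R=state()
h=np.array([.568,-.0605]);d=p[:2]-h;print(S["q"],np.hypot(*d),np.degrees(np.arctan2(*d[::-1])))
E
```

```text
time_s: 3.93
tcp_pos: [0.4543, -0.0674, 0.1074]
eef_rot: [-180.0, 0.3, 176.2]
ft_force: [11.6, 1.4, -12.1]
opening: 0.033
grip_force: 60.9
[-33.99801836   2.18803771  38.13280356 119.91802827  -1.59200796
  58.11949664  91.10940875] 0.11391701726797443 -176.54910839219403
```

Scaled: 0.003 m is 0.006, 0.0015 m is 0.003.

```bash
echo '{"ax": [0,0,0,0,0,0],"ay": [0,0,0,0,0,0],"az": [0,0,0,0,0,0],"dx": [0,0,0,0,0,0],"dy": [0,0,0,0,0,0],"dz": [0.003,0.006,0.006,0.006,0.006,0.006],"jaw": [0.03,0.03,0.044,0.044,0.044,0.044]}' > path.dat && python3 steer.py path.dat
python3 - <<'E'
from h import *
S,p,R=state();c=robot.read_camera("wrist");cv2.imwrite("pics/w2.png",c["color"])
h=np.array([.568,-.0605]);d=p[:2]-h;print(p,np.hypot(*d),np.degrees(np.arctan2(*d[::-1])))
M=Rn.from_euler("xyz",[180,0,176],degrees=True).inv()
a=np.radians(183.5);r0=.115*np.array([np.cos(a),np.sin(a),0])
for t in np.arange(1,18,1):
    print(t,(M.apply(Rn.from_euler("z",t,degrees=True).apply(r0)-r0)*1000).round(1)[:2])
E
```

```text
time_s: 4.43
tcp_pos: [0.4523, -0.066, 0.104]
eef_rot: [180.0, -0.0, 176.0]
ft_force: [-0.5, -0.8, -1.5]
opening: 0.0441
grip_force: 0.0
[ 0.45228573 -0.06602934  0.10397857] 0.1158463007759332 -177.2642342056592
1 [-0.3 -2. ]
2 [-0.6 -4. ]
3 [-0.9 -5.9]
4 [-1.3 -7.9]
5 [-1.7 -9.9]
6 [ -2.2 -11.8]
7 [ -2.7 -13.8]
8 [ -3.2 -15.7]
9 [ -3.8 -17.7]
10 [ -4.3 -19.6]
11 [ -5.  -21.5]
12 [ -5.6 -23.4]
13 [ -6.3 -25.3]
14 [ -7.  -27.1]
15 [ -7.8 -29. ]
16 [ -8.6 -30.8]
17 [ -9.4 -32.7]
```

View pics/w2.png

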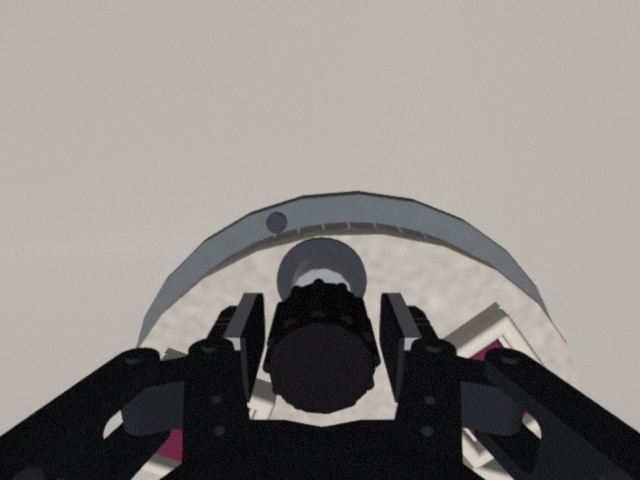

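The wrist view shows the knob free and centred between the pads (about 262 and 382), with the pin down on the ring. Next I push slowly with the trailing finger.

Scaled: -0.0099 m is -0.0198, -0.0079 m is -0.0158, -5 degrees is -0.0833.

```bash
echo '{"ax": [0,0,0,0,0],"ay": [0,0,0,0,0],"az": [-0.0167,-0.0333,-0.05,-0.0667,-0.0833],"dx": [-0.0006,-0.0012,-0.0018,-0.0026,-0.0034],"dy": [-0.004,-0.008,-0.0118,-0.0158,-0.0198],"dz": [0,0,0,0,0],"jaw": [0.044,0.044,0.044,0.044,0.044]}' > path.dat && python3 steer.py path.dat
for i in 1; do echo '{"ax": [0,0,0,0,0,0,0,0,0,0],"ay": [0,0,0,0,0,0,0,0,0,0],"az": [-0.0083,-0.0167,-0.025,-0.0333,-0.0417,-0.05,-0.0583,-0.0667,-0.075,-0.0833],"dx": [-0.0002,-0.0006,-0.0008,-0.0012,-0.0016,-0.0018,-0.0022,-0.0026,-0.003,-0.0034],"dy": [-0.002,-0.004,-0.006,-0.008,-0.01,-0.0118,-0.0138,-0.0158,-0.0178,-0.0198],"dz": [0,0,0,0,0,0,0,0,0,0],"jaw": [0.044,0.044,0.044,0.044,0.044,0.044,0.044,0.044,0.044,0.044]}' > path.dat && python3 steer.py path.dat; done
```

```text
time_s: 4.9
tcp_pos: [0.4536, -0.0741, 0.1039]
eef_rot: [179.8, 0.0, -178.8]
ft_force: [-1.0, 11.0, 0.7]
opening: 0.0437
grip_force: 5.4
time_s: 5.73
tcp_pos: [0.4555, -0.0839, 0.1039]
eef_rot: [179.9, 0.0, -173.8]
ft_force: [-0.1, 8.6, 0.4]
opening: 0.044
grip_force: 4.3
```

Scaled: -0.0079 m is -0.0158, -0.0069 m is -0.0138, -4 degrees is -0.0667.

```bash
echo '{"ax": [0,0,0,0,0,0,0,0],"ay": [0,0,0,0,0,0,0,0],"az": [-0.0083,-0.0167,-0.025,-0.0333,-0.0417,-0.05,-0.0583,-0.0667],"dx": [-0.0002,-0.0006,-0.0008,-0.0012,-0.0016,-0.0018,-0.0022,-0.0026],"dy": [-0.002,-0.004,-0.006,-0.008,-0.01,-0.0118,-0.0138,-0.0158],"dz": [0,0,0,0,0,0,0,0],"jaw": [0.044,0.044,0.044,0.044,0.044,0.044,0.044,0.044]}' > path.dat && python3 steer.py path.dat
```

```text
time_s: 6.4
tcp_pos: [0.4576, -0.0916, 0.1038]
eef_rot: [179.9, 0.0, -169.8]
ft_force: [1.2, 7.7, -2.2]
opening: 0.0442
grip_force: 3.2
```

Scaled: -0.0079 m is -0.0158, -0.0069 m is -0.0138, -4 degrees is -0.0667.

```bash
echo '{"ax": [0,0,0,0,0,0,0,0],"ay": [0,0,0,0,0,0,0,0],"az": [-0.0083,-0.0167,-0.025,-0.0333,-0.0417,-0.05,-0.0583,-0.0667],"dx": [-0.0002,-0.0006,-0.0008,-0.0012,-0.0016,-0.0018,-0.0022,-0.0026],"dy": [-0.002,-0.004,-0.006,-0.008,-0.01,-0.0118,-0.0138,-0.0158],"dz": [0,0,0,0,0,0,0,0],"jaw": [0.044,0.044,0.044,0.044,0.044,0.044,0.044,0.044]}' > path.dat && python3 steer.py path.dat
```

```text
time_s: 7.07
tcp_pos: [0.4602, -0.099, 0.1038]
eef_rot: [179.8, 0.0, -165.8]
ft_force: [-0.7, 10.2, 2.1]
opening: 0.044
grip_force: 5.4
```

Scaled: -0.0079 m is -0.0158, -0.0069 m is -0.0138, -4 degrees is -0.0667.

```bash
echo '{"ax": [0,0,0,0,0,0,0,0],"ay": [0,0,0,0,0,0,0,0],"az": [-0.0083,-0.0167,-0.025,-0.0333,-0.0417,-0.05,-0.0583,-0.0667],"dx": [-0.0002,-0.0006,-0.0008,-0.0012,-0.0016,-0.0018,-0.0022,-0.0026],"dy": [-0.002,-0.004,-0.006,-0.008,-0.01,-0.0118,-0.0138,-0.0158],"dz": [0,0,0,0,0,0,0,0],"jaw": [0.044,0.044,0.044,0.044,0.044,0.044,0.044,0.044]}' > path.dat && python3 steer.py path.dat
python3 - <<'E'
from h import *
S,p,R=state();c=robot.read_camera("wrist");cv2.imwrite("pics/w3.png",c["color"]);print(S["q"][6],S["ft_force"])
h=np.array([.568,-.0605]);d=p[:2]-h;print(np.hypot(*d),np.degrees(np.arctan2(*d[::-1]))%360-147.3)
E
```

```text
time_s: 7.73
tcp_pos: [0.4632, -0.1092, 0.1039]
eef_rot: [-180.0, -0.0, -162.0]
ft_force: [1.2, 0.2, -0.8]
opening: 0.0439
grip_force: 0.0
120.16592988479478 [ 1.22038346  0.21942795 -0.76622457]
0.11551558823207768 57.611406058646
```

View pics/w3.png

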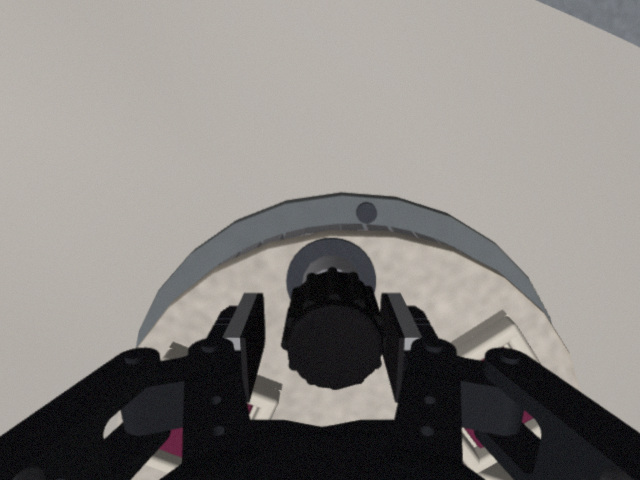

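The knob top looks smaller now (about 97 px wide, was 107). The stem is hidden and the push force has gone, so the pin seems to have snapped into a hole near 56°. A light nudge will check the lock.

Scaled: -0.003 m is -0.006, -0.002 m is -0.004, -1.5 degrees is -0.025.

```bash
echo '{"ax": [0,0,0,0],"ay": [0,0,0,0],"az": [-0.0083,-0.0167,-0.025,-0.025],"dx": [-0.0002,-0.0006,-0.0008,-0.0008],"dy": [-0.002,-0.004,-0.006,-0.006],"dz": [0,0,0,0],"jaw": [0.044,0.044,0.044,0.044]}' > path.dat && python3 steer.py path.dat; echo '{"ax": [0,0],"ay": [0,0],"az": [-0.0083,-0.0083],"dx": [-0.0002,-0.0006],"dy": [-0.002,-0.004],"dz": [0,0],"jaw": [0.044,0.044]}' > path.dat && python3 steer.py path.dat
```

```text
time_s: 8.12
tcp_pos: [0.4645, -0.1114, 0.1038]
eef_rot: [180.0, -0.0, -160.5]
ft_force: [0.1, 1.4, 0.1]
opening: 0.0441
grip_force: 0.6
time_s: 8.28
tcp_pos: [0.4653, -0.113, 0.1038]
eef_rot: [180.0, -0.0, -160.0]
ft_force: [-2.6, 4.2, 2.8]
opening: 0.0443
grip_force: 2.5
```

Scaled: -0.002 m is -0.004, -0.001 m is -0.002.

```bash
echo '{"ax": [0,0,0],"ay": [0,0,0],"az": [0,0,0],"dx": [-0.0004,-0.0008,-0.0008],"dy": [-0.002,-0.004,-0.004],"dz": [0,0,0],"jaw": [0.044,0.044,0.044]}' > path.dat && python3 steer.py path.dat
```

```text
time_s: 8.53
tcp_pos: [0.4655, -0.1133, 0.1036]
eef_rot: [179.8, -0.1, -160.0]
ft_force: [-6.5, 7.3, 7.2]
opening: 0.0442
grip_force: 4.8
```

Commanding 2 mm more moved the tool only 0.3 mm while the force rose, so the wheel is locked. I'll back off, open and rise.

Scaled: -0.1 m is -0.2, -0.08 m is -0.16.

```bash
echo '{"ax": [0,0,0,0,0,0,0,0,0],"ay": [0,0,0,0,0,0,0,0,0],"az": [0,0,0,0,0,0,0,0,0],"dx": [0.002,0.003,0.003,0.003,0.003,0.003,0.003,0.003,0.003],"dy": [0.008,0.012,0.012,0.012,0.012,0.012,0.012,0.012,0.012],"dz": [0,0,0,0,0,-0.08,-0.16,-0.2,-0.2],"jaw": [0.044,0.044,0.085,0.085,0.085,0.085,0.085,0.085,0.085]}' > path.dat && python3 steer.py path.dat
python3 - <<'E'
from h import *
S,p,R=state();c=robot.read_camera("scene");cv2.imwrite("pics/s2.png",cv2.resize(c["color"][130:290,200:400],None,fx=3,fy=3))
c=robot.read_camera("wrist");cv2.imwrite("pics/w4.png",c["color"])
E
```

```text
time_s: 9.28
tcp_pos: [0.4657, -0.1104, 0.2085]
eef_rot: [-179.9, 0.4, -160.0]
ft_force: [0.9, 0.1, 0.0]
opening: 0.0849
grip_force: 0.0
```

View pics/s2.png

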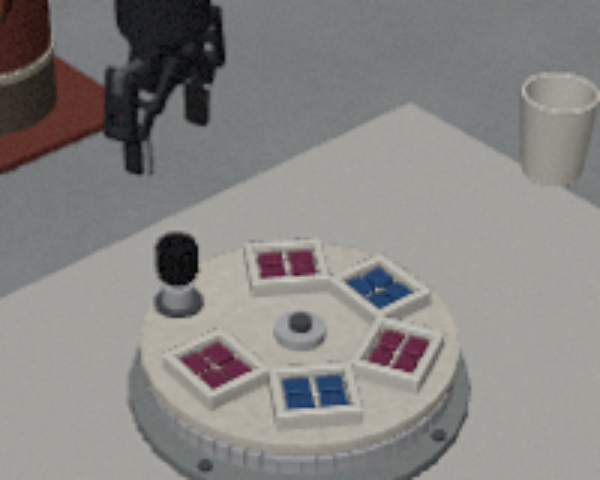

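View pics/w4.png

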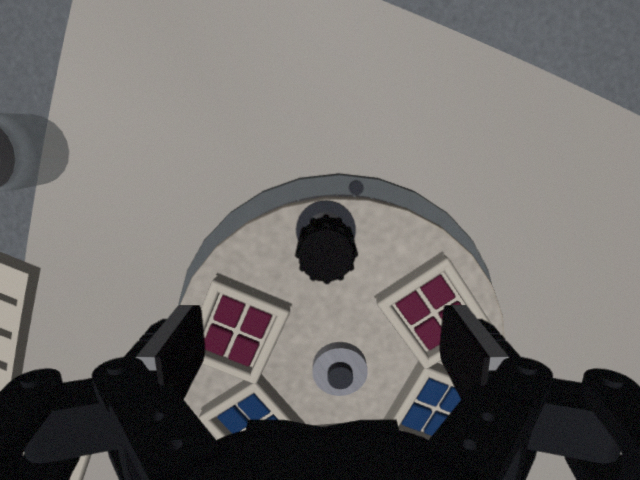

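The scene crop shows the fingers clear and the knob at (177,258) sitting close above its bush. The wrist view agrees, with the knob at (327,249). I'll measure the knob height numerically before handing in.

```bash
python3 - <<'E'
from h import *
s=robot.read_camera("scene");b,sb=blob(s["color"],(248,202,272,228));t=robot.read_camera("top");print(b,sb)
cv2.imwrite("pics/t2.png",t["color"])
h=np.array([.568,-.0605])
for name,u in(("start",(291.52,201.12)),("now",b)):
    for z in(.100,.105,.108,.112,.122):
        q=onz(s,*u,z);d=q[:2]-h;print(name,z,np.hypot(*d).round(4),(np.degrees(np.arctan2(*d[::-1]))%360-147.5).round(1))
c,sc=blob(t["color"],(335,275,385,325));print(c,sc)
o1,d1=ray(t,*c);o2,d2=ray(s,*b);k=np.linalg.lstsq(np.c_[d1,-d2],o2-o1,rcond=None)[0];print(o1+k[0]*d1,o2+k[1]*d2)
E
```

```text
[258.73366834 216.06532663] [252 208  14  17 199]
start 0.1 0.1221 -0.4
start 0.105 0.115 0.2
start 0.108 0.1108 0.5
start 0.112 0.1051 1.1
start 0.122 0.091 2.7
now 0.1 0.1158 54.3
now 0.105 0.1125 57.3
now 0.108 0.1107 59.1
now 0.112 0.1084 61.7
now 0.122 0.1038 68.7
[359.5620915  304.16993464] [335 275  48  50 765]
[ 0.45242253 -0.09641832  0.09208456] [ 0.45194096 -0.0969613   0.09215412]
```

The height reading matches the start pose (about 0.10 m, where 0.122 would mean the pin is still on the ring). The angle is about 56°, or 0.97 rad, so I'm handing in.

```bash
python3 -c "
from rig import robot
print(robot.finish_job())"
```

```text
the job is handed in; nothing more can be done
None
```

The wheel has been turned about 56° (0.97 rad) counter-clockwise, the pin has dropped into the first hole and locked it, and the gripper is clear; the job was handed in at about 9.5 s, though no verdict was printed.

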